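# Count three spacer rings off the sorting board into the kit slot

### The job

On the sorting board, sweep the three flat brass spacer rings with the fingertips, one at a time, through the narrow gate between the angled rails so that each drops over the edge into the middle slot of the compartment box below. Slide them gently: do not pinch, press hard on or lift any of the loose hardware. The hexagonal nut and the tall barrel stay on the board, the things on the bench are left alone, and the hand ends clear of everything.

Things in the scene. Friction and masses are not known exactly. Their poses are not given: they have to be found in the camera images.
- board: Sorting board, fixed: white-faced, 345 mm wide (its x), 225 mm long (its y), face level, 80 mm above the bench. Origin on the bench under the middle of the gate; +y runs from the gate into the board, z up. Wooden rails 20 mm high, 10 mm thick stand on the face: inner face of the back rail at y = 211 mm, of the side rails at x = +-162 mm. The face ends in a straight drop-off edge at y = -4 mm.
- gate (a point): Middle of the gate, on the board's face; axes as the board's, parts leave towards -y. The gate is the opening, about 45 mm clear, between two straight angled rails that form a funnel: their centre lines run from x = +-25 mm, y = 0 outward and back at 30 degrees to x, to x = +-172 mm, y = 85 mm. No step in the floor.
- kit_box: Wooden compartment box, fixed, on the bench in front of the board's edge, 200 x 100 mm, 64 mm high (rim 16 mm below the board's face); three compartments side by side along its x (axes as the board's), each 60 mm wide, 90 mm long, with 5 mm walls and bottom. Origin on the bench under the middle of the middle one, whose near inner wall lies 4 mm behind the board's edge.
- slot (a point): Middle of the floor of the middle compartment (the slot), 5 mm above the bench; axes as the board's.
- ring_a_mid (a point): Flat brass spacer ring, 38 mm outer diameter, 20 mm hole, 8 mm high, about 50 g, lying flat and loose on the board. The point is its centre, half-way up.
- ring_b_mid (a point): A second ring, the same as the first.
- ring_c_mid (a point): A third ring, the same as the first.
- hex_nut_mid (a point): Hexagonal brass nut, 30 mm across flats (35 mm across corners), 14 mm high, about 60 g, loose on the board among the rings; it stays on the board. The point is its centre, half-way up.
- barrel_mid (a point): Brass stand-off barrel, 25 mm diameter, 30 mm high, about 80 g, standing loose on the board near a back corner; it stays on the board. The point is its centre, half-way up.
- tape_roll: Roll of tape lying on the bench beyond the compartment box, 104 mm diameter, 48 mm high; to be left alone. Origin at the centre of its underside.
- glue: White bottle, 52 mm diameter, 130 mm high, standing on the bench; to be left alone. Origin at the centre of its underside.
- screwdriver: Screwdriver lying on the bench; to be left alone. Its origin lies on its underside, along its length.
- mug: White mug, 80 mm diameter, 90 mm high, standing on the bench; to be left alone. Origin at the centre of its underside.
- ring_a: The first ring itself, its origin at the centre of its underside, z along its axis.
- ring_b: The second ring itself, its origin at the centre of its underside, z along its axis.
- ring_c: The third ring itself, its origin at the centre of its underside, z along its axis.
- hex_nut: The nut itself, its origin at the centre of its underside, z along its axis.
- barrel: The barrel itself, its origin at the centre of its underside, z along its axis.
There are look-alikes about, which are no part of the job. What is shaped like the kit_box but turquoise is not meant.

How it is judged:
By the outcome, as a careful person would: the job done as asked, in the order asked, and still so for the second after the job is handed in, with the robot touching nothing.
It also fails if it takes over 61 s, if anything falls off the work surface, if the arm or the gripper's body presses on something with over 40 N, if the wrist force passes 120 N, or if a joint passes its speed limit or range.

### The arm

A 6-joint arm with a two-finger parallel gripper is mounted at the origin on the work surface. World frame = base frame: x ahead of the robot, y to its left, z up, the work surface at z = 0. Lengths are in m, angles in rad, forces in N, time in s.
With the tool pointing down it reaches from about 0.425 to 0.925 m from the base axis. Payload 12.5 kg.
Tool frame: the origin (TCP) lies at the very end of the fingers, on their centre line; the grasp point (between the pads) lies 19 mm behind it (grasp_offset is the distance from the TCP to the grasp point, in m); z points along the fingers, x is the direction in which the jaws open and shut, and the axes are right-handed (so a half turn about z gives the same grasp; the last joint's range is limited). The gripper opens to 85 mm and grips with 20 to 120 N. Pads are 22 mm wide; open, the fingers measure 114 mm over their backs; the gripper's body (76 mm by 85 mm) begins 54 mm behind the grasp point. The pads swing forward as they close: fully open they stand 13 mm farther back than shut.
Start: joints at [1.179, 0.491, 1.559, -0, 1.092, -0.106], TCP at [0.176, 0.6, 0.231] pointing down, gripper open.
Joint ranges: [-3.1, 3.1], [-0.84, 2.19], [0.05, 2.79], [-1.13, 4.28], [0.06, 2.93], [-2.69, 2.69]. Speed limits (rad/s): [2.22, 2.22, 2.79, 3.14, 3.14, 3.14].

### API

Orientations are given as [roll, pitch, yaw] about the fixed x, y, z axes, in that order (R = Rz(yaw) Ry(pitch) Rx(roll)).
In Python, from station import * gives the robot as it stands.
- The arm moves only by the shell command python3 -m pendant 'ROWS' [FORCE]. ROWS is JSON, a list of rows, each a list of 7 numbers: the turn, a rotation vector about the tool's x, y, z in units of 5 degrees (1.0 is 5 degrees), then the shift along the tool's x, y, z in units of 40 mm (1.0 is 40 mm), then the opening, from -1 (shut) to 1 (fully open). A call has 1 to 10 rows; each row shifts and turns the commanded pose from where the row before left it, along the tool's axes as they then stand; what a row does not reach is not made up. A row lasts 1/12 s, in which the tool goes at most 41.7 mm and 7.16 degrees, less where a joint would pass 70% of its speed; a pose out of reach is approached as far as the arm can. A call is refused whole if a number of a shift passes 1 or a number of a turn 1, either way. A call with a gripper value outside its range is refused whole. The fingers move at their own pace and stop on an object; FORCE is the grip in N (left out, the last holds). Time passes only in rows, so rows that do not move let the fingers close. It gives the time, the measured TCP pose, the force and the opening at its end, in the units of the state.
- get_obs(): the state, without advancing time (a new reading comes with each control period).
- camera(name): name is "side" or "top"; returns a dict with "frame" (384x512x3 uint8, red, green, blue), "mtx" (3x3 intrinsics, pixels), "R" (3x3) and "t" (3): a world point X has camera coordinates R X + t. Camera axes: x right, y down, z forward; pixel columns grow to the right and rows downward; lengths in m; the calibration is good to about 2 mm. A picture is of the moment at which its call begins. There is no depth.
- sign_off(): hands the job in, once; it reports no verdict.
The state is a dict: "time_s": time; "joints": joint angles; "qvel": joint speeds; "effort": joint torques, N m; "tool_pos": TCP position; "ee_rot": TCP orientation; "contact_force": force on the tool from outside, world axes, zero at the start; "moment": the same for the moment, N m; "finger_gap": opening from 0.0 (shut) to 1.0 (fully open).
Only numpy, scipy, OpenCV 4.12 (cv2) and the standard library are available. Lean on these libraries where they do the work, as an engineer would, in place of code of your own. Each camera call takes 0.05 s, during which the arm holds its last target.

## Working session

There is one attempt and no reset: what is moved stays moved. The work goes in short steps, Python scripts to look and compute and a shell command to move; the robot and the scene stay as the last step left them, time stands still between calls to the robot, and variables do not carry over. Pictures are saved under pics/ and viewed, and the job is handed in when it is done.

```bash
mkdir -p pics; ls; python3 - <<'E'
from station import *
import cv2
print(get_obs())
for n in("top","side"):
    c=camera(n); cv2.imwrite(f"pics/{n}0.png",c["frame"][:,:,::-1]); print(n,c["mtx"].tolist(),c["R"].tolist(),c["t"].tolist())
E
```

```text
pics
{'time_s': 0.0, 'joints': array([ 1.17940728e+00,  4.91537302e-01,  1.55949440e+00, -1.99124215e-05,
        1.09168300e+00, -1.05605923e-01]), 'qvel': array([-0.0005246 , -0.00093045,  0.00059651,  0.00142369, -0.00166784,
        0.0003494 ]), 'effort': array([-1.03094288e-03, -6.18478918e+01, -2.61564195e+01, -2.16647709e-04,
        4.33140391e-03,  2.33146255e-05]), 'tool_pos': array([0.17608554, 0.59942795, 0.23072608]), 'ee_rot': array([-3.14149194e+00,  1.11765668e-03,  1.28502245e+00]), 'contact_force': array([-0.13189668, -0.20174329,  0.27265338]), 'moment': array([-0.03844057,  0.04072529,  0.02080952]), 'finger_gap': 1.0035644608917176}
top [[365.11670385786925, 0.0, 258.44576016071767], [0.0, 365.11670385786925, 187.90488170572684], [0.0, 0.0, 1.0]] [[0.027606768303944137, -0.9995385339348044, -0.012672234344171649], [-0.9911034924131145, -0.025718228955065252, -0.13058499157997377], [0.1301988236135002, 0.01616452532170674, -0.9913561289722198]] [0.004985724660539215, 0.44390847461212524, 1.0297882746391909]
side [[362.25979562368127, 0.0, 251.34797256477793], [0.0, 362.25979562368127, 191.01527250318907], [0.0, 0.0, 1.0]] [[0.7736726763655315, -0.6335270111556505, 0.008609063920313976], [-0.3422654583876873, -0.4293371710089385, -0.8357774521873079], [0.5331837824240924, 0.6436715930707444, -0.5490008510318614]] [-0.34865847944843253, 0.2129377763078545, 1.0039162166498323]
```

View pics/top0.png

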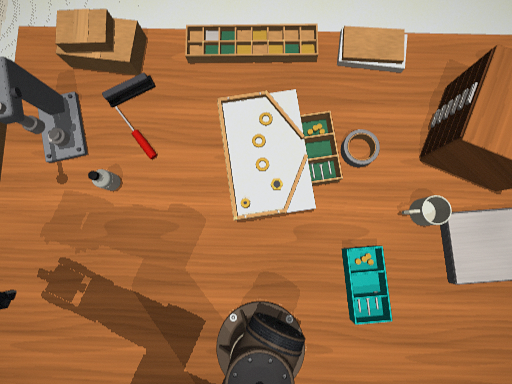

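View pics/side0.png

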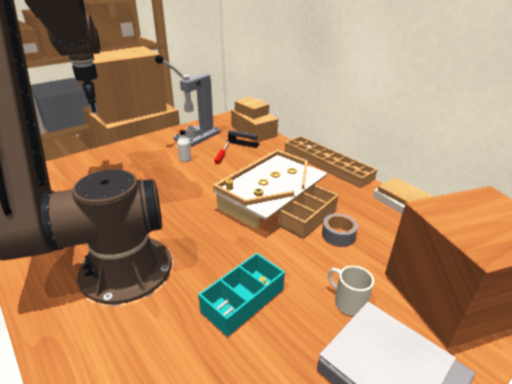

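```bash
cat > h.py <<'E'
import numpy as np,cv2
from station import *
def ray(c,u,v,z):
    d=np.linalg.inv(c["mtx"])@np.array([u,v,1.]); C=-c["R"].T@c["t"]; d=c["R"].T@d
    return C+d*(z-C[2])/d[2]
def proj(c,P):
    p=c["R"]@np.asarray(P,float)+c["t"]; p=c["mtx"]@p; return p[:2]/p[2]
def crop(c,x0,y0,x1,y1,s,name):
    cv2.imwrite(name,cv2.resize(c["frame"][y0:y1,x0:x1,::-1],None,fx=s,fy=s,interpolation=cv2.INTER_CUBIC))
E
python3 - <<'E'
from h import *
c=camera("top"); crop(c,210,80,350,225,4,"pics/t1.png")
c=camera("side"); crop(c,205,140,345,240,5,"pics/s1.png")
E
```

```text
(no output)
```

View pics/t1.png

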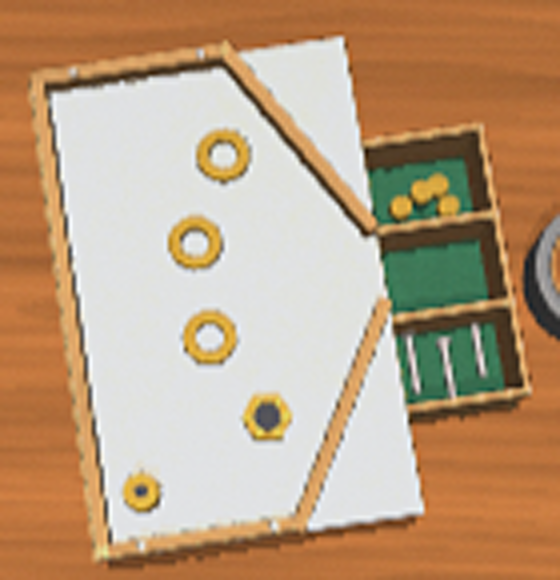

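View pics/s1.png

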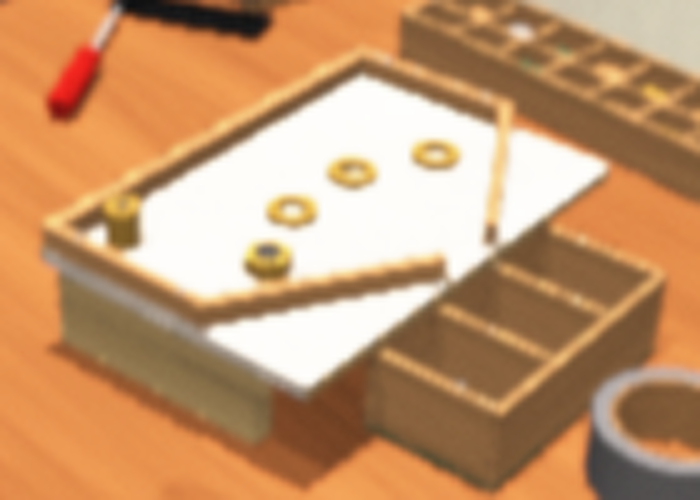

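```bash
cat >> h.py <<'E'
def fitboard(ct):
    from scipy.optimize import least_squares
    F=[((344,37),(.1725,-.004,.08)),((424,513),(-.1725,-.004,.08)),((33,75),(.172,.221,.1)),((103,557),(-.172,.221,.1))]
    def T(p,q):
        c,s=np.cos(p[2]),np.sin(p[2]); return np.array([p[0]+c*q[0]-s*q[1],p[1]+s*q[0]+c*q[1],q[2]])
    def r(p): return np.concatenate([proj(ct,T(p,q))-((np.array(px)+.5)/4-.5+[210,80]) for px,q in F])
    s=least_squares(r,[.5,0,0]); return s.x,s.fun,T
E
python3 - <<'E'
from h import *
from scipy.optimize import least_squares
ct=camera("top");cs=camera("side")
p,f,T=fitboard(ct);print(p,f.round(2))
c,s=np.cos(p[2]),np.sin(p[2])
def inv(P): d=P[:2]-p[:2]; return np.array([c*d[0]+s*d[1],-s*d[0]+c*d[1]])*1000
for n,u,v,z in [("r1",223,155,.086),("r2",195,242,.086),("r3",209,337,.086),("nut",268,417,.093),("bar",141,491,.109),("gate+",372,228,.1),("gate-",386,303,.1),("cornerbox",482,126,.064),("cornerbox",525,395,.064)]:
    P=ray(ct,(u+.5)/4-.5+210,(v+.5)/4-.5+80,z); print(n,P.round(4),inv(P).round(1))
for n,u,v,z in [("r1",436,154,.086),("r2",351,172,.086),("r3",292,210,.086),("nut",269,257,.094),("bar",122,205,.11),("boardcorner",608,165,.08),("corner",308,392,.08),("gate-",442,262,.1)]:
    P=ray(cs,(u+.5)/5-.5+205,(v+.5)/5-.5+140,z); print("side",n,P.round(4),inv(P).round(1))
E
```

```text
[ 0.55526204 -0.11001798  0.17690512] [ 0.45 -0.23  0.92 -0.06 -0.54 -0.58 -0.82  0.75]
r1 [0.6339 0.0019 0.086 ] [97.1 96.3]
r2 [0.5706 0.0199 0.086 ] [ 38.  125.1]
r3 [0.5034 0.0083 0.086 ] [-30.2 125.6]
nut [ 0.4476 -0.0334  0.093 ] [-92.5  94.4]
bar [0.3933 0.0507 0.109 ] [-131.2  186.7]
gate+ [ 0.5797 -0.1019  0.1   ] [25.5  3.7]
gate- [ 0.5273 -0.112   0.1   ] [-27.9   2.9]
cornerbox [ 0.6671 -0.1837  0.064 ] [ 97.1 -92.2]
cornerbox [ 0.472  -0.2141  0.064 ] [-100.3  -87.9]
side r1 [ 0.6324 -0.0045  0.086 ] [94.5 90.3]
side r2 [0.5679 0.0147 0.086 ] [ 34.4 120.5]
side r3 [0.5025 0.0022 0.086 ] [-32.2 119.8]
side nut [ 0.4449 -0.0415  0.094 ] [-96.6  86.8]
side bar [0.3937 0.0472 0.11  ] [-131.3  183.2]
side boardcorner [ 0.7253 -0.085   0.08  ] [171.7  -5.2]
side corner [ 0.3832 -0.1504  0.08  ] [-176.5   -9.5]
side gate- [ 0.521  -0.1213  0.1   ] [-35.8  -5. ]
```

```bash
python3 -m pendant '[[0,0,1,0,0,0,-0.67],[0,0,1,0,0,0,-0.67],[0,0,1,0,0,0,-0.67],[0,0,1,0,0,0,-0.67],[0,0,1,0,0,0,-0.67],[0,0,1,0,0,0,-0.67],[0,0,1,0,0,0,-0.67],[0,0,1,0,0,0,-0.67],[0,0,1,0,0,0,-0.67],[0,0,1,0,0,0,-0.67]]' 20
python3 -m pendant '[[0,0,1,0,0,0,-0.67],[0,0,1,0,0,0,-0.67],[0,0,0.7,0,0,0,-0.67],[0,0,0,0,0,0,-0.67]]'
cat >> h.py <<'E'
B=np.array([0.5553,-0.110,0.1769])
def to_b(P):
    c,s=np.cos(B[2]),np.sin(B[2]); d=np.asarray(P)[:2]-B[:2]; return np.array([c*d[0]+s*d[1],-s*d[0]+c*d[1]])*1000
def to_w(b):
    c,s=np.cos(B[2]),np.sin(B[2]); b=np.asarray(b)/1000; return B[:2]+[c*b[0]-s*b[1],s*b[0]+c*b[1]]
def status():
    o=get_obs(); y=o["ee_rot"][2]; print("t",round(o["time_s"],2),"board",to_b(o["tool_pos"]).round(1),"z",round(o["tool_pos"][2]*1000,1),"yaw-B deg",np.degrees(y-B[2]).round(2),"rp",o["ee_rot"][:2].round(3),"F",o["contact_force"].round(1),"gap",round(o["finger_gap"],3)); return o
def go(bx,by,z):
    "units in tool frame needed to reach board point"
    o=get_obs(); y=o["ee_rot"][2]; d=to_w([bx,by])-o["tool_pos"][:2]
    print("units tool x,y,z:",np.array([np.cos(y)*d[0]+np.sin(y)*d[1],np.sin(y)*d[0]-np.cos(y)*d[1],o["tool_pos"][2]-z/1000]).round(4)/.04)
E
python3 - <<'E'
from h import *
status(); go(0,165,130)
ct=camera("top"); print(ray(ct,95,182,.13),ray(ct,120,187,0))
E
```

```text
time_s: 1.13
tool_pos: [0.1762, 0.5996, 0.2313]
ee_rot: [3.142, -0.0, 0.408]
contact_force: [-1.0, 0.4, -0.2]
finger_gap: 0.164
time_s: 1.47
tool_pos: [0.1762, 0.5996, 0.2313]
ee_rot: [3.142, 0.0, 0.174]
contact_force: [0.6, -0.4, -0.5]
finger_gap: 0.165
t 1.47 board [-248.3  765.3] z 231.3 yaw-B deg -0.17 rp [3.142 0.   ] F [ 0.6 -0.4 -0.5] gap 0.165
units tool x,y,z: [ 6.2525 14.9875  2.5325]
[0.43489711 0.44743248 0.13      ] [0.43941524 0.43213559 0.        ]
```

```bash
python3 -m pendant '[[0,0,0,0.35,0.83,0,-0.67],[0,0,0,0.35,0.83,0,-0.67],[0,0,0,0.35,0.83,0,-0.67],[0,0,0,0.35,0.83,0,-0.67],[0,0,0,0.35,0.83,0,-0.67],[0,0,0,0.35,0.83,0,-0.67],[0,0,0,0.35,0.83,0,-0.67],[0,0,0,0.35,0.83,0,-0.67],[0,0,0,0.35,0.83,0,-0.67],[0,0,0,0.35,0.83,0,-0.67]]'
python3 -m pendant '[[0,0,0,0.35,0.83,0,-0.67],[0,0,0,0.35,0.83,0,-0.67],[0,0,0,0.35,0.83,0,-0.67],[0,0,0,0.35,0.83,0,-0.67],[0,0,0,0.35,0.83,0.3,-0.67],[0,0,0,0.35,0.83,0.4,-0.67],[0,0,0,0.35,0.83,0.4,-0.67],[0,0,0,0.3,0.6,0.3,-0.67],[0,0,0,0,0,0,-0.67]]'
python3 - <<'E'
from h import *
status(); go(4,176,110)
c=camera("top"); crop(c,210,80,350,225,4,"pics/t2.png")
c=camera("side"); crop(c,205,110,345,230,5,"pics/s2.png")
E
```

```text
time_s: 2.35
tool_pos: [0.373, 0.2959, 0.2315]
ee_rot: [-3.141, -0.0, 0.18]
contact_force: [0.7, 0.1, 0.3]
finger_gap: 0.165
time_s: 3.1
tool_pos: [0.5275, 0.0608, 0.173]
ee_rot: [3.142, 0.002, 0.176]
contact_force: [-0.2, -0.6, -0.2]
finger_gap: 0.16
t 3.1 board [  2.7 173. ] z 173.0 yaw-B deg -0.06 rp [3.142e+00 2.000e-03] F [-0.2 -0.6 -0.2] gap 0.16
units tool x,y,z: [ 0.0325 -0.075   1.575 ]
```

View pics/t2.png

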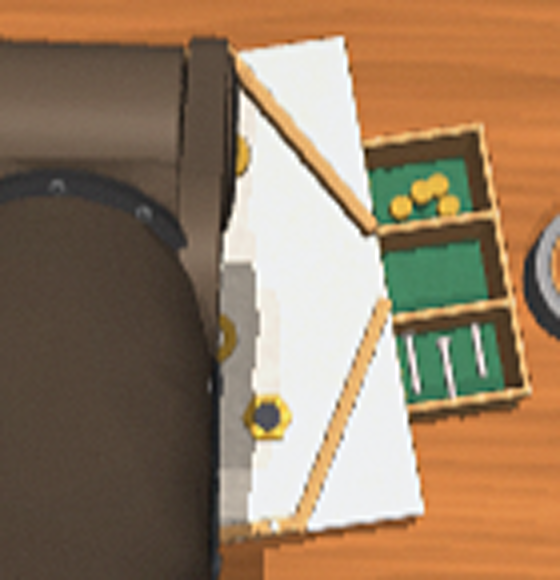

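View pics/s2.png

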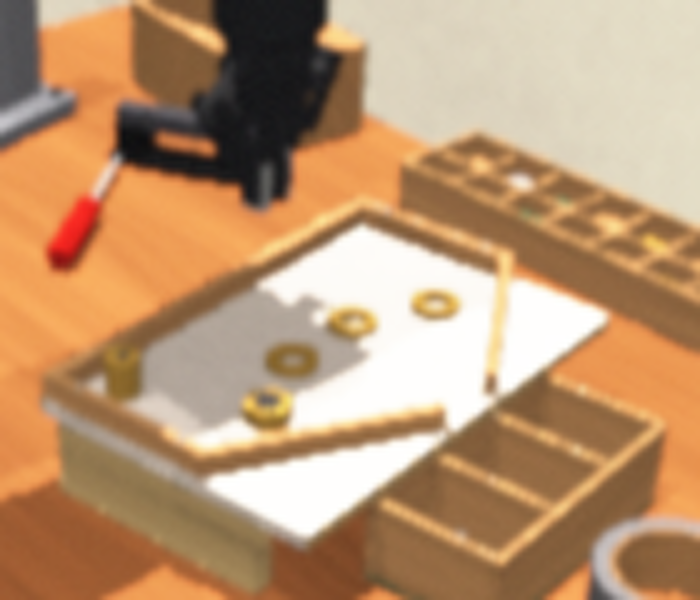

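```bash
cat >> h.py <<'E'
def overlay(c,im,box,s,Bp,name):
    global B
    x0,y0,x1,y1=box; a=cv2.resize(im[y0:y1,x0:x1],None,fx=s,fy=s,interpolation=cv2.INTER_CUBIC)
    old=B.copy(); B[:]=Bp
    L=[]
    L.append([(-172.5,-4,80),(172.5,-4,80)])
    for sg in(1,-1):
        L.append([(sg*172.5,-4,80),(sg*172.5,221,80)])
        L.append([(sg*162,211,100),(sg*162,85,100)])
        n=np.array([-.5*sg,.866])*5
        for k in(1,-1):
            L.append([(sg*25+k*n[0],k*n[1],100),(sg*172+k*n[0],85+k*n[1],100)])
        L.append([(sg*25+n[0],n[1],100),(sg*25-n[0],-n[1],100)])
        L.append([(sg*30,0,64),(sg*30,-90,64)])
        L.append([(sg*100,-95,64),(sg*100,0,64)])
    L.append([(-162,211,100),(162,211,100)])
    L.append([(-100,-95,64),(100,-95,64)])
    for l in L:
        q=[proj(c,[*to_w(P[:2]),P[2]/1000]) for P in l]
        q=[tuple(np.round(((v-[x0,y0]+.5)*s-.5)*16).astype(int).tolist()) for v in q]
        cv2.line(a,q[0],q[1],(255,0,255),1,cv2.LINE_AA,4)
    B[:]=old
    cv2.imwrite(name,a)
E
python3 - <<'E'
from h import *
c=camera("top"); overlay(c,cv2.imread("pics/top0.png"),(210,80,350,225),4,B,"pics/o1.png")
c=camera("side"); overlay(c,cv2.imread("pics/side0.png"),(205,140,345,240),5,B,"pics/o2.png")
E
```

```text
(no output)
```

View pics/o1.png

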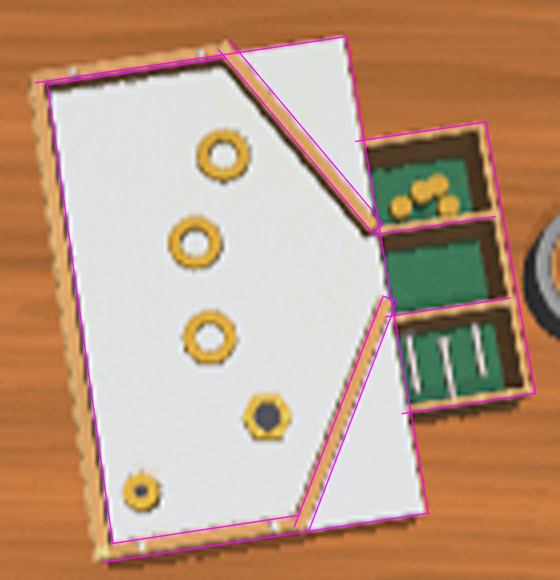

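View pics/o2.png

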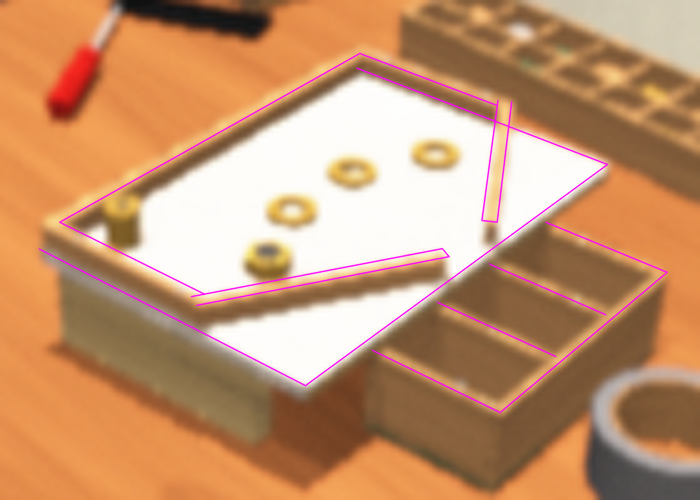

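```bash
python3 -m pendant '[[0,0,0,0.4,0.15,0.5,-0.58],[0,0,0,0.43,0.1,0.5,-0.58],[0,0,0,0,0,0.4,-0.58],[0,0,0,0,0,0.4,-0.58],[0,0,0,0,0,0.2,-0.58],[0,0,0,0,0,0,-0.58]]'
python3 - <<'E'
from h import *
status(); go(36,162,85)
c=camera("side"); crop(c,235,130,335,220,7,"pics/s3.png")
E
```

```text
time_s: 3.8
tool_pos: [0.5593, 0.0613, 0.0944]
ee_rot: [-3.141, 0.002, 0.179]
contact_force: [-0.2, -0.3, -0.3]
finger_gap: 0.21
t 3.8 board [ 34.1 168. ] z 94.4 yaw-B deg 0.09 rp [-3.141e+00  2.000e-03] F [-0.2 -0.3 -0.3] gap 0.21
units tool x,y,z: [0.0475 0.15   0.235 ]
```

View pics/s3.png

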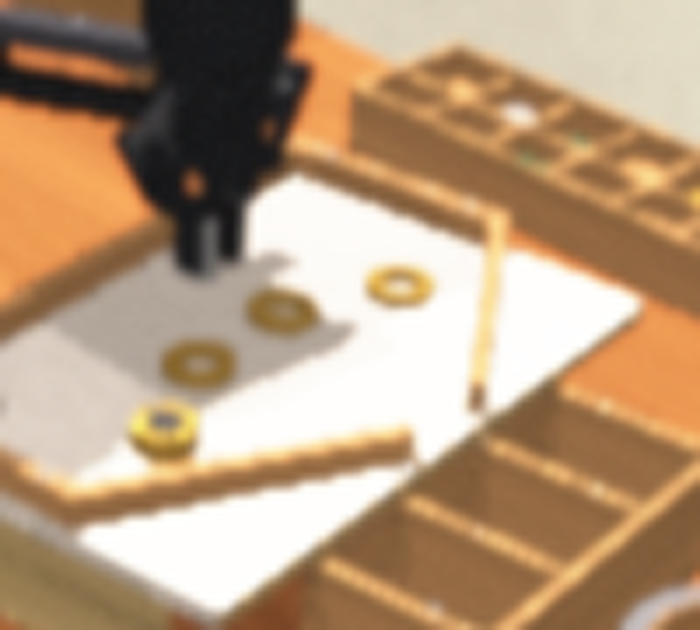

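```bash
python3 -m pendant '[[0,0,0,0,0,0.12,-0.58],[0,0,0,0,0,0.08,-0.58],[0,0,0,0,0,0,-0.58]]'
python3 -m pendant '[[0,0,0,0,0,0.05,-0.58],[0,0,0,0,0,0,-0.58]]'
python3 -m pendant '[[0,0,0,0,0,0.05,-0.58],[0,0,0,0,0,0,-0.58]]'
```

```text
time_s: 4.1
tool_pos: [0.5601, 0.0605, 0.0875]
ee_rot: [-3.142, -0.0, 0.177]
contact_force: [0.5, 0.2, -0.5]
finger_gap: 0.206
time_s: 4.27
tool_pos: [0.5602, 0.0604, 0.0854]
ee_rot: [-3.142, -0.0, 0.177]
contact_force: [-0.2, 0.2, 0.0]
finger_gap: 0.208
time_s: 4.43
tool_pos: [0.5601, 0.0603, 0.0831]
ee_rot: [-3.141, 0.0, 0.177]
contact_force: [0.4, 0.4, -0.2]
finger_gap: 0.206
```

```bash
python3 -m pendant '[[0,0,0,0,0,0.05,-0.58],[0,0,0,0,0,0,-0.58]]'
python3 -m pendant '[[0,0,0,0,0,0.03,-0.58],[0,0,0,0,0,0,-0.58]]'
```

```text
time_s: 4.6
tool_pos: [0.5601, 0.0603, 0.081]
ee_rot: [-3.141, 0.0, 0.177]
contact_force: [-0.2, -0.4, -0.5]
finger_gap: 0.215
time_s: 4.77
tool_pos: [0.5602, 0.0604, 0.0803]
ee_rot: [-3.142, -0.0, 0.177]
contact_force: [-0.9, 0.1, 3.7]
finger_gap: 0.208
```

```bash
python3 -m pendant '[[0,0,0,0,0,-0.06,-0.58],[0,0,0,0.05,0.15,0,-0.58],[0,0,0,0,0.15,0,-0.58],[0,0,0,0,0.1,0,-0.58],[0,0,0,0,0,0,-0.58]]'
python3 - <<'E'
from h import *
status()
c=camera("side"); crop(c,245,140,335,220,8,"pics/s4.png")
E
```

```text
time_s: 5.18
tool_pos: [0.5652, 0.044, 0.0824]
ee_rot: [3.142, -0.0, 0.176]
contact_force: [-0.1, 0.3, 0.3]
finger_gap: 0.213
t 5.18 board [ 36.8 149.8] z 82.4 yaw-B deg -0.06 rp [ 3.142 -0.   ] F [-0.1  0.3  0.3] gap 0.213
```

View pics/s4.png

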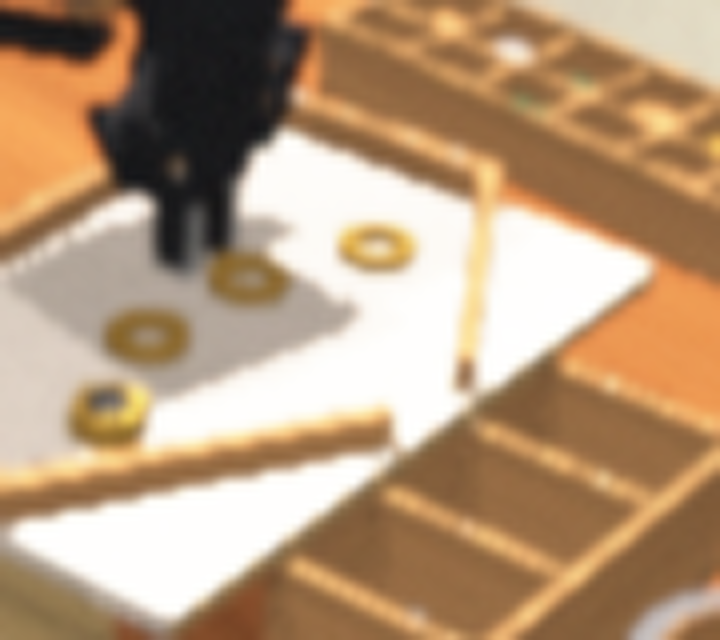

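```bash
python3 -m pendant '[[0,0,0,0,0.2,0,-0.58],[0,0,0,0,0.2,0,-0.58],[0,0,0,-0.06,0.2,0,-0.58],[0,0,0,-0.07,0.2,0,-0.58],[0,0,0,-0.07,0.2,0,-0.58],[0,0,0,0,0,0,-0.58]]'
python3 - <<'E'
from h import *
status()
c=camera("side"); crop(c,245,140,335,220,8,"pics/s5.png")
E
```

```text
time_s: 5.73
tool_pos: [0.5638, 0.0025, 0.0825]
ee_rot: [3.142, 0.0, 0.175]
contact_force: [0.7, 0.5, 0.0]
finger_gap: 0.207
t 5.73 board [ 28.2 109.3] z 82.5 yaw-B deg -0.09 rp [3.142 0.   ] F [0.7 0.5 0. ] gap 0.207
```

View pics/s5.png

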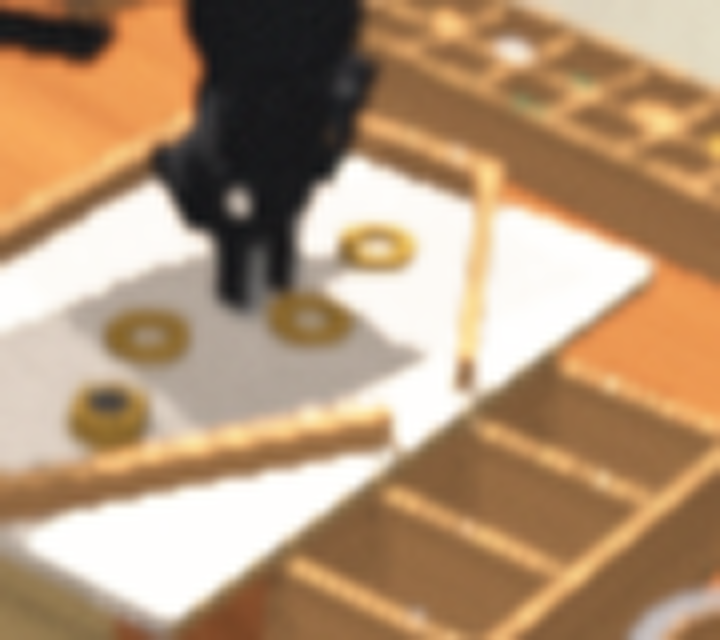

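```bash
python3 -m pendant '[[0,0,0,-0.08,0.2,0,-0.58],[0,0,0,-0.08,0.2,0,-0.58],[0,0,0,-0.08,0.2,0,-0.58],[0,0,0,-0.08,0.2,0,-0.58],[0,0,0,-0.08,0.2,0,-0.58],[0,0,0,-0.08,0.2,0,-0.58],[0,0,0,-0.08,0.2,0,-0.58],[0,0,0,0,0,0,-0.58]]'
python3 - <<'E'
from h import *
status()
c=camera("side"); crop(c,245,140,335,220,8,"pics/s6.png")
c=camera("top"); crop(c,210,80,350,225,4,"pics/t6.png")
E
```

```text
time_s: 6.45
tool_pos: [0.5516, -0.0564, 0.0825]
ee_rot: [3.142, 0.0, 0.175]
contact_force: [-0.3, -0.2, 0.6]
finger_gap: 0.21
t 6.45 board [ 5.8 53.4] z 82.5 yaw-B deg -0.08 rp [3.142 0.   ] F [-0.3 -0.2  0.6] gap 0.21
```

View pics/s6.png

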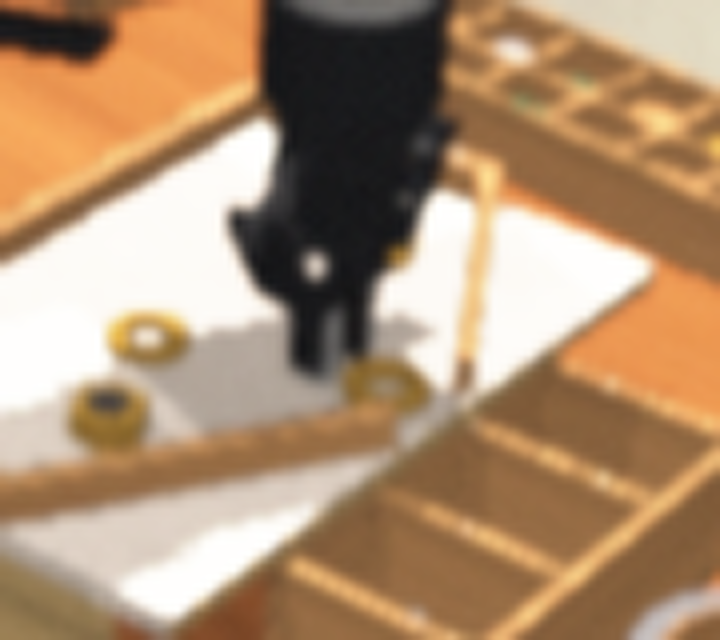

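View pics/t6.png

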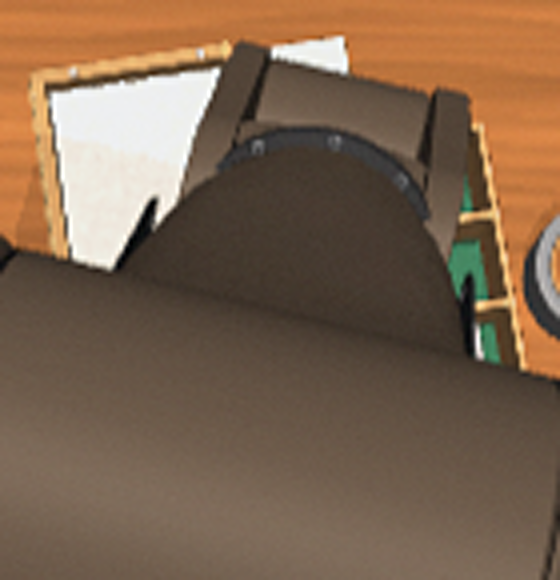

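```bash
python3 - <<'E'
from h import *
c=camera("side")
f=lambda x,y,z:to_b(ray(c,(x+.5)/8-.5+245,(y+.5)/8-.5+140,z)).round(1)
print(f(386,384,.086)); print("bias per 1.4px down", f(386,395,.1)-f(386,384,.1))
E
python3 - <<'E'
from h import *
c=camera("side"); crop(c,275,165,320,205,16,"pics/s7.png")
E
```

```text
[ 3.8 22.3]
bias per 1.4px down [-6.7 -4.7]
```

View pics/s7.png

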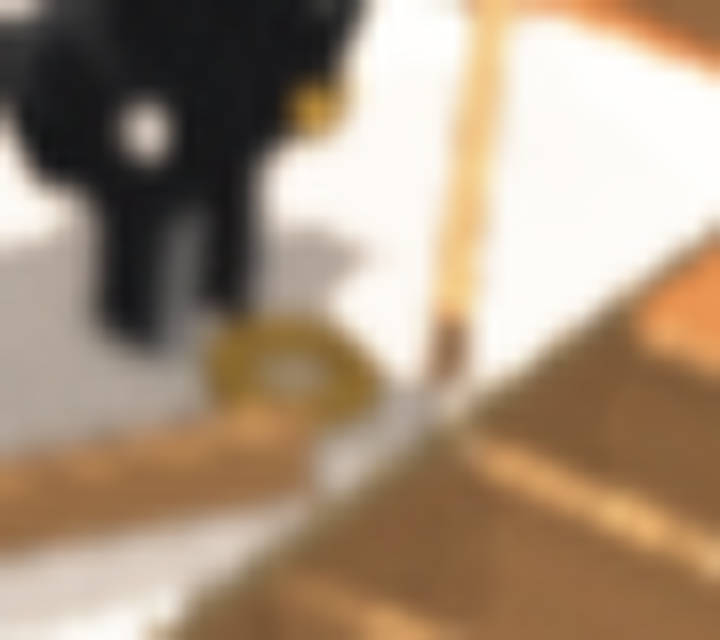

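```bash
python3 - <<'E'
from h import *
c=camera("side")
f=lambda x,y,z:to_b(ray(c,(x+.5)/16-.5+275,(y+.5)/16-.5+165,z)).round(1)
print("Lfloor",f(315,490,.08),"Rfloor",f(440,382,.08),f(468,378,.08),"Rtop",f(442,322,.1),f(470,322,.1),"Ltop",f(312,430,.1),"ring",f(292,373,.086), "edge",f(400,460,.08),f(600,320,.08))
E
```

```text
Lfloor [-22.5  -2.3] Rfloor [27.8  1.3] [32.9 -2.2] Rtop [19.9 -2.4] [23.7 -6.7] Ltop [-30.8  -5.5] ring [ 2.3 21.3] edge [-2.1 -9. ] [ 70.3 -10.6]
```

```bash
python3 -m pendant '[[0,0,0,-0.04,0.15,0,-0.58],[0,0,0,-0.04,0.15,0,-0.58],[0,0,0,-0.04,0.15,0,-0.58],[0,0,0,-0.02,0.15,0,-0.58],[0,0,0,0,0,0,-0.58]]'
python3 - <<'E'
from h import *
status()
c=camera("side"); crop(c,275,165,320,205,16,"pics/s8.png")
E
```

```text
time_s: 7.12
tool_pos: [0.5507, -0.0807, 0.0825]
ee_rot: [3.141, -0.0, 0.176]
contact_force: [-0.3, 0.1, -0.9]
finger_gap: 0.211
t 7.12 board [ 0.6 29.6] z 82.5 yaw-B deg -0.07 rp [ 3.141 -0.   ] F [-0.3  0.1 -0.9] gap 0.211
```

View pics/s8.png

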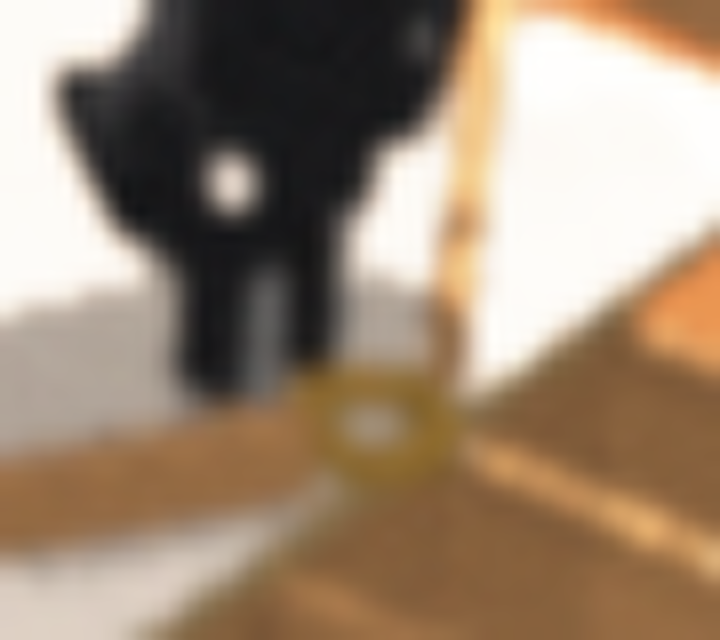

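```bash
python3 -m pendant '[[0,0,0,0,0.1,0,-0.58],[0,0,0,0,0.1,0,-0.58],[0,0,0,0,0.1,0,-0.58],[0,0,0,0,0,0,-0.58]]'
python3 - <<'E'
from h import *
status()
c=camera("side"); crop(c,275,165,320,205,16,"pics/s9.png")
E
```

```text
time_s: 7.5
tool_pos: [0.553, -0.0919, 0.0825]
ee_rot: [3.141, -0.0, 0.176]
contact_force: [0.6, 0.4, -0.5]
finger_gap: 0.213
t 7.5 board [ 0.9 18.2] z 82.5 yaw-B deg -0.03 rp [ 3.141 -0.   ] F [ 0.6  0.4 -0.5] gap 0.213
```

View pics/s9.png

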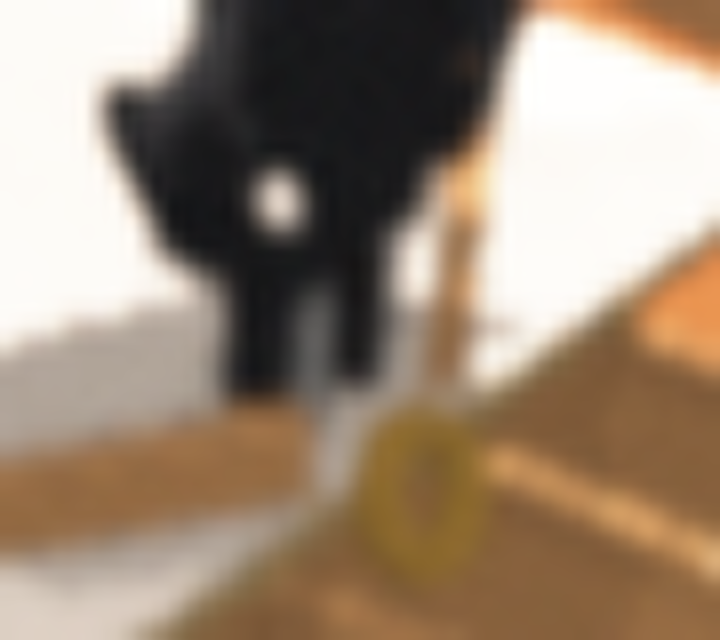

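```bash
python3 -m pendant '[[0,0,0,0,-0.2,-0.3,-0.58],[0,0,0,0,-0.4,-0.6,-0.58],[0,0,0,-0.1,-0.7,-0.4,-0.58],[0,0,0,-0.2,-0.8,0,-0.58],[0,0,0,-0.2,-0.8,0,-0.58],[0,0,0,-0.2,-0.7,0,-0.58],[0,0,0,-0.1,-0.1,0,-0.58],[0,0,0,0,0,0,-0.58]]'
python3 - <<'E'
from h import *
status(); go(-31,165,85)
c=camera("side"); crop(c,215,130,345,230,6,"pics/s10.png")
E
```

```text
time_s: 8.22
tool_pos: [0.4941, 0.0506, 0.1354]
ee_rot: [-3.142, -0.0, 0.18]
contact_force: [0.0, 0.7, 1.0]
finger_gap: 0.208
t 8.22 board [-32.  168.8] z 135.4 yaw-B deg 0.16 rp [-3.142 -0.   ] F [0.  0.7 1. ] gap 0.208
units tool x,y,z: [0.025 0.095 1.26 ]
```

View pics/s10.png

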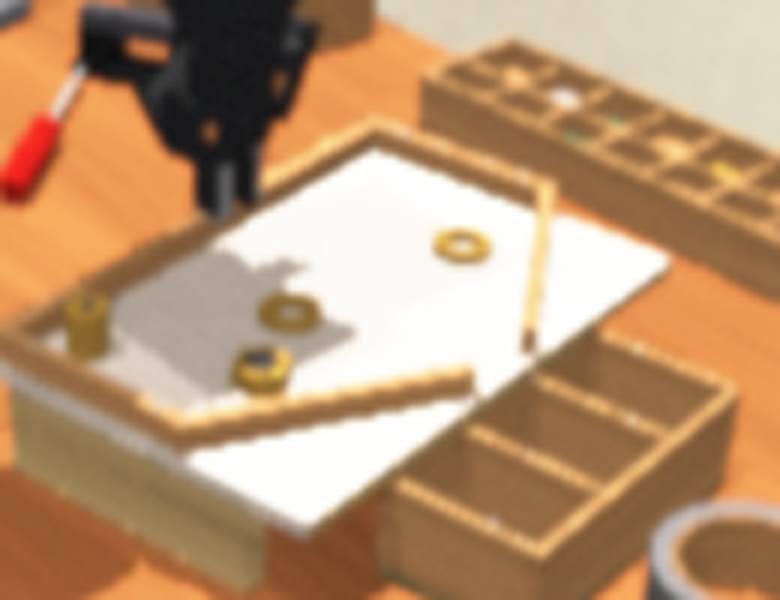

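```bash
python3 - <<'E'
from h import *
c=camera("top"); crop(c,210,80,350,225,4,"pics/t10.png")
E
```

```text
(no output)
```

View pics/t10.png

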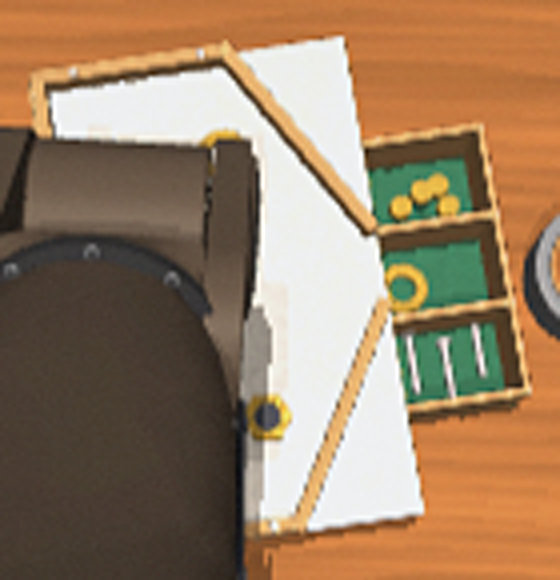

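```bash
python3 -m pendant '[[0,0,0,0,0,0.5,-0.58],[0,0,0,0,0,0.5,-0.58],[0,0,0,0,0,0.2,-0.58],[0,0,0,0,0,0.1,-0.58],[0,0,0,0,0,0,-0.58]]'
python3 - <<'E'
from h import *
status(); go(-31,148,82.4)
E
```

```text
time_s: 8.73
tool_pos: [0.4954, 0.0482, 0.082]
ee_rot: [-3.141, 0.001, 0.176]
contact_force: [-0.5, 0.4, 0.7]
finger_gap: 0.21
t 8.73 board [-31.2 166.3] z 82.0 yaw-B deg -0.06 rp [-3.141e+00  1.000e-03] F [-0.5  0.4  0.7] gap 0.21
units tool x,y,z: [ 0.005   0.4575 -0.01  ]
```

```bash
python3 -m pendant '[[0,0,0,0,0.2,-0.01,-0.58],[0,0,0,0,0.2,0,-0.58],[0,0,0,0,0.2,0,-0.58],[0,0,0,0,0.2,0,-0.58],[0,0,0,0.05,0.2,0,-0.58],[0,0,0,0.07,0.2,0,-0.58],[0,0,0,0.07,0.2,0,-0.58],[0,0,0,0,0,0,-0.58]]'
python3 - <<'E'
from h import *
status()
c=camera("side"); crop(c,245,140,335,220,8,"pics/s11.png")
E
```

```text
time_s: 9.4
tool_pos: [0.5136, -0.0064, 0.0829]
ee_rot: [3.141, -0.001, 0.176]
contact_force: [0.6, 0.4, 0.2]
finger_gap: 0.208
t 9.4 board [-22.8 109.3] z 82.9 yaw-B deg -0.07 rp [ 3.141e+00 -1.000e-03] F [0.6 0.4 0.2] gap 0.208
```

View pics/s11.png

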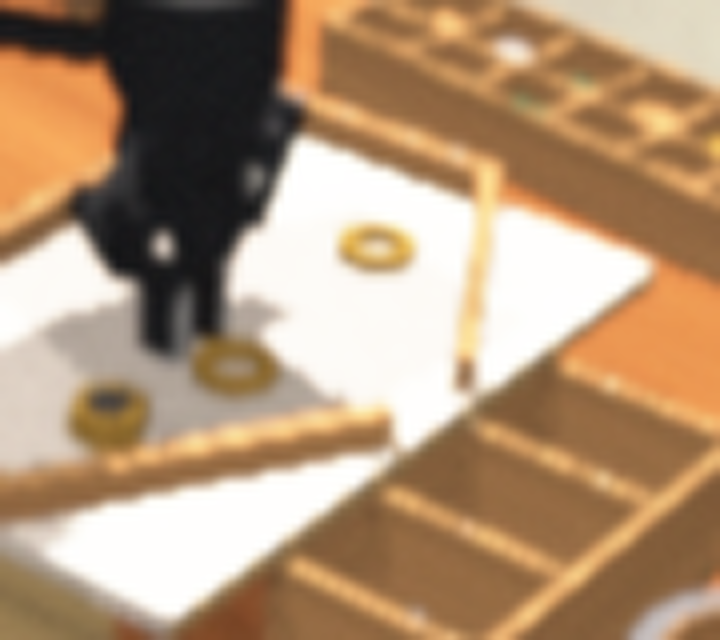

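```bash
python3 -m pendant '[[0,0,0,0.07,0.2,0,-0.58],[0,0,0,0.07,0.2,0,-0.58],[0,0,0,0.07,0.2,0,-0.58],[0,0,0,0.07,0.2,0,-0.58],[0,0,0,0.07,0.2,0,-0.58],[0,0,0,0.07,0.2,0,-0.58],[0,0,0,0.07,0.2,0,-0.58],[0,0,0,0.07,0.2,0,-0.58],[0,0,0,0,0,0,-0.58]]'
python3 - <<'E'
from h import *
status()
c=camera("side"); crop(c,275,165,320,205,16,"pics/s12.png")
E
```

```text
time_s: 10.2
tool_pos: [0.5468, -0.0655, 0.0829]
ee_rot: [3.141, -0.001, 0.176]
contact_force: [-0.1, -0.1, 0.6]
finger_gap: 0.211
t 10.2 board [-0.6 45.3] z 82.9 yaw-B deg -0.07 rp [ 3.141e+00 -1.000e-03] F [-0.1 -0.1  0.6] gap 0.211
```

View pics/s12.png

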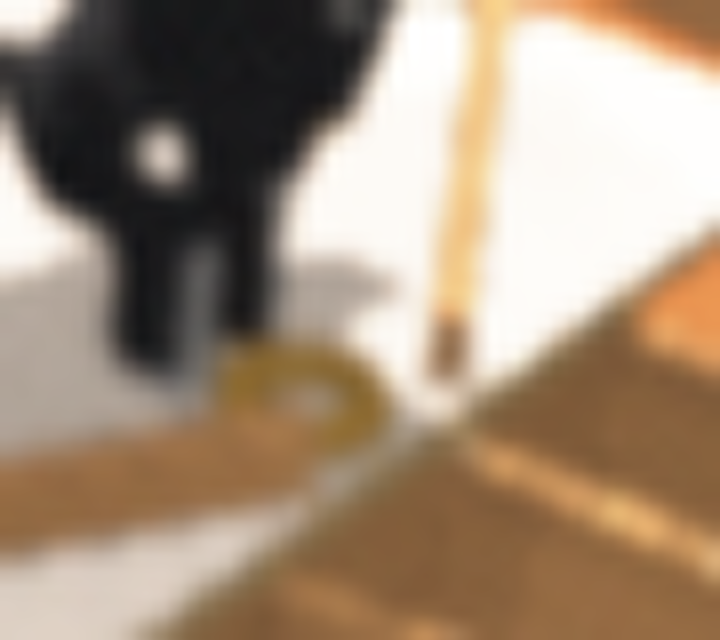

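```bash
python3 -m pendant '[[0,0,0,0.03,0.15,0,-0.58],[0,0,0,0.03,0.15,0,-0.58],[0,0,0,0,0.12,0,-0.58],[0,0,0,0,0.1,0,-0.58],[0,0,0,0,0.1,0,-0.58],[0,0,0,0,0.06,0,-0.58],[0,0,0,0,0,0,-0.58],[0,0,0,0,0,0,-0.58]]'
python3 - <<'E'
from h import *
status()
c=camera("side"); crop(c,275,165,320,205,16,"pics/s13.png")
E
```

```text
time_s: 10.92
tool_pos: [0.5529, -0.0905, 0.0829]
ee_rot: [-3.142, -0.0, 0.176]
contact_force: [0.6, -0.5, -0.2]
finger_gap: 0.208
t 10.92 board [ 1.1 19.6] z 82.9 yaw-B deg -0.02 rp [-3.142 -0.   ] F [ 0.6 -0.5 -0.2] gap 0.208
```

View pics/s13.png

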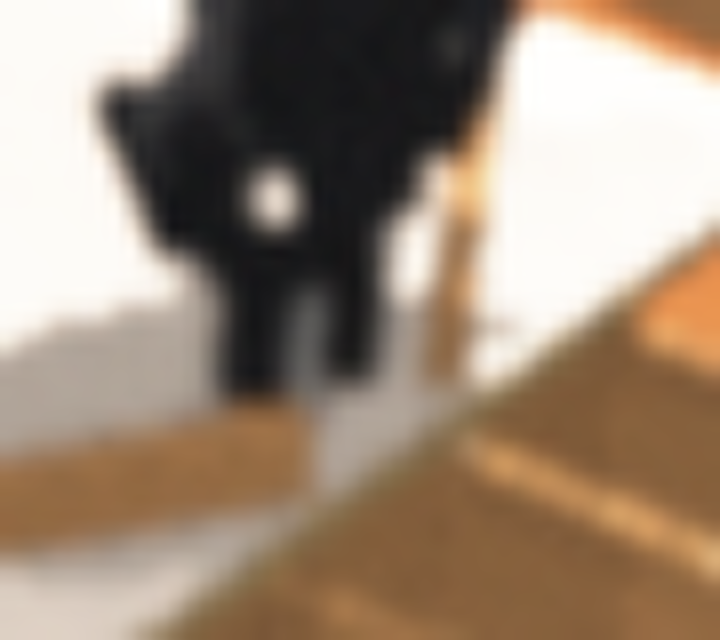

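```bash
python3 -m pendant '[[0,0,0,0,-0.2,-0.3,-0.58],[0,0,0,0,-0.3,-0.6,-0.58],[0,0,0,0.5,-0.5,-0.6,-0.58],[0,0,0,0.7,-0.5,0,-0.58],[0,0,0,0.7,-0.5,0,-0.58],[0,0,0,0.7,-0.5,0,-0.58],[0,0,0,0.4,0,0,-0.58],[0,0,1,0,0,0,-0.58],[0,0,1,0,0,0,-0.58],[0,0,1,0,0,0,-0.58]]'
python3 -m pendant '[[0,0,1,0,0,0,-0.58],[0,0,1,0,0,0,-0.58],[0,0,1,0,0,0,-0.58],[0,0,1,0,0,0,-0.58],[0,0,1,0,0,0,-0.58],[0,0,1,0,0,0,-0.58],[0,0,0,0,0,0,-0.58]]'
python3 - <<'E'
from h import *
status();go(123,122,90)
c=camera("side"); crop(c,215,130,345,230,6,"pics/s14.png")
c=camera("top"); crop(c,210,80,350,225,4,"pics/t14.png")
E
```

```text
time_s: 11.8
tool_pos: [0.6534, 0.0303, 0.1436]
ee_rot: [-3.141, -0.0, -0.088]
contact_force: [-0.2, 0.4, -0.7]
finger_gap: 0.209
time_s: 12.38
tool_pos: [0.6533, 0.0299, 0.1438]
ee_rot: [-3.141, -0.0, -0.612]
contact_force: [-0.2, 0.3, 0.6]
finger_gap: 0.206
t 12.38 board [121.1 120.5] z 143.8 yaw-B deg -45.21 rp [-3.141 -0.   ] F [-0.2  0.3  0.6] gap 0.206
units tool x,y,z: [ 0.0075 -0.0625  1.345 ]
```

View pics/s14.png

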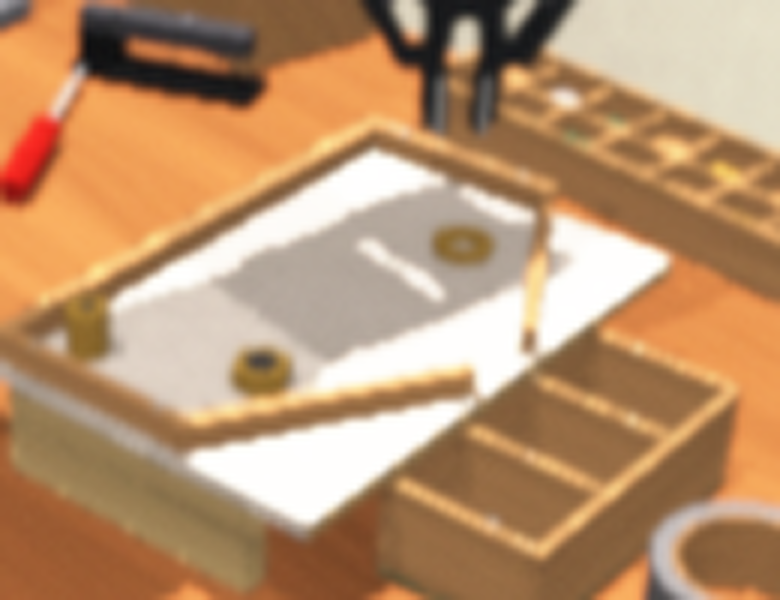

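View pics/t14.png

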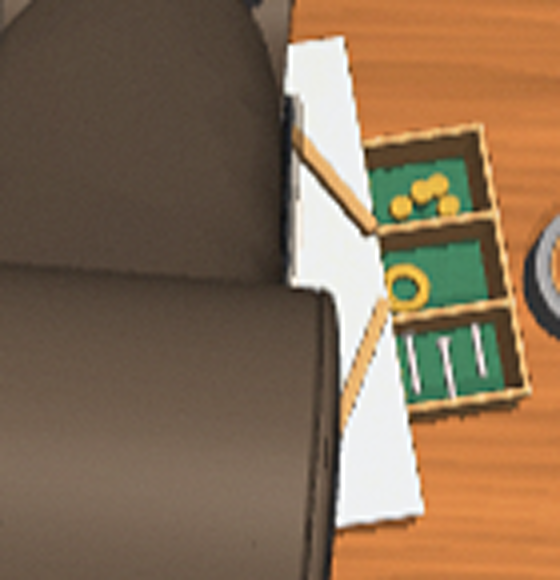

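```bash
python3 - <<'E'
from h import *
c=camera("top"); crop(c,295,125,345,170,12,"pics/t15.png")
c=camera("side"); crop(c,280,180,340,225,12,"pics/s15.png")
E
python3 - <<'E'
import cv2
a=cv2.imread("pics/t10.png")[180:340,350:540]; cv2.imwrite("pics/t10z.png",cv2.resize(a,None,fx=3,fy=3,interpolation=cv2.INTER_CUBIC))
E
```

```text
(no output)
```

View pics/t15.png

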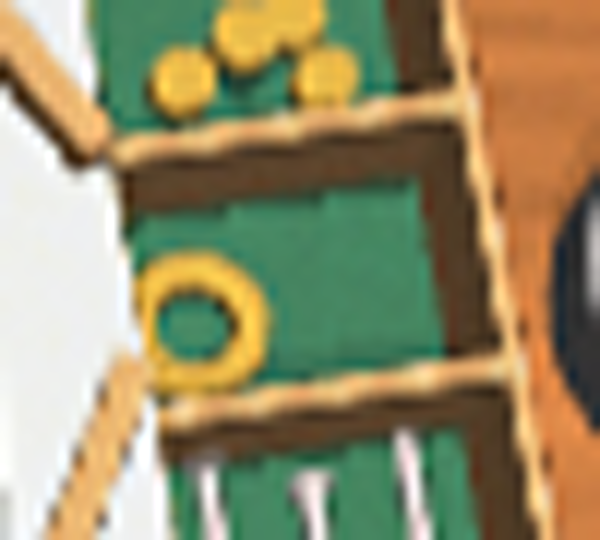

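View pics/t10z.png

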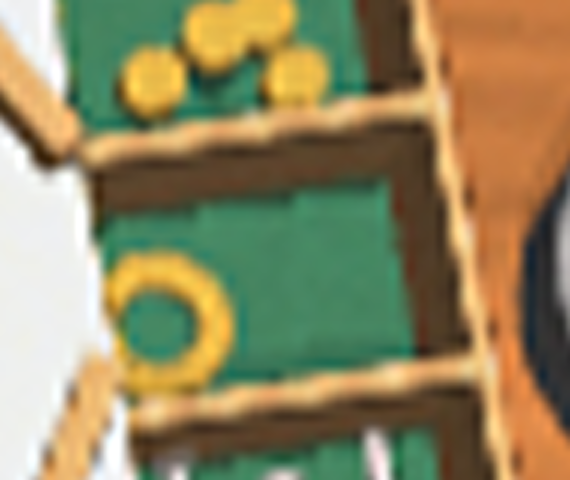

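View pics/s15.png

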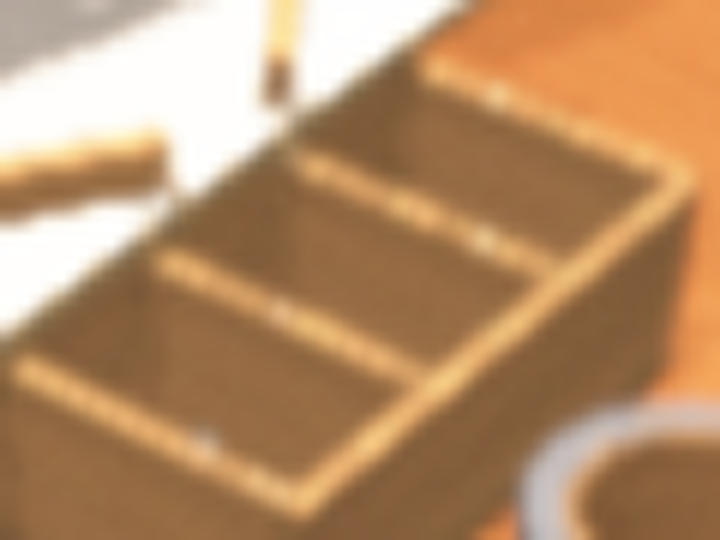

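```bash
python3 -m pendant '[[0,0,0,0,-0.05,0.5,-0.58],[0,0,0,0,0,0.5,-0.58],[0,0,0,0,0,0.3,-0.58],[0,0,0,0,0,0.15,-0.58],[0,0,0,0,0,0.07,-0.58],[0,0,0,0,0,0,-0.58]]'
python3 - <<'E'
from h import *
status()
c=camera("side"); crop(c,245,130,335,210,8,"pics/s16.png")
E
```

```text
time_s: 13.08
tool_pos: [0.6547, 0.0307, 0.082]
ee_rot: [3.141, 0.0, -0.608]
contact_force: [0.0, -0.7, 0.2]
finger_gap: 0.211
t 13.08 board [122.6 121. ] z 82.0 yaw-B deg -44.99 rp [3.141 0.   ] F [ 0.  -0.7  0.2] gap 0.211
```

View pics/s16.png

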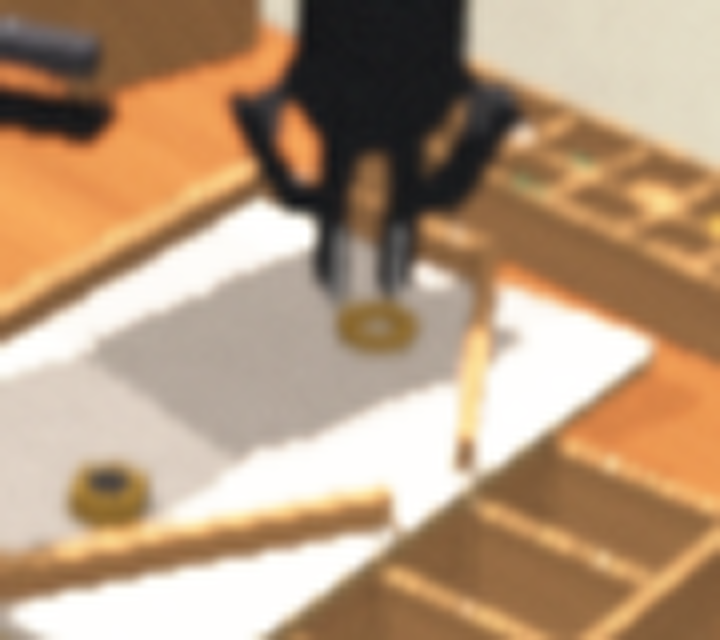

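```bash
python3 -m pendant '[[0,0,0,0.06,0.1,-0.01,-0.58],[0,0,0,0,0.2,0,-0.58],[0,0,0,0,0.2,0,-0.58],[0,0,0,-0.05,0.19,0,-0.58],[0,0,0,-0.07,0.19,0,-0.58],[0,0,0,-0.07,0.19,0,-0.58],[0,0,0,-0.07,0.19,0,-0.58],[0,0,0,0,0,0,-0.58]]'
python3 - <<'E'
from h import *
status()
c=camera("side"); crop(c,245,130,335,210,8,"pics/s17.png")
E
```

```text
time_s: 13.8
tool_pos: [0.6179, -0.0069, 0.0825]
ee_rot: [3.141, 0.001, -0.609]
contact_force: [0.6, -0.0, 0.1]
finger_gap: 0.207
t 13.8 board [79.7 90.5] z 82.5 yaw-B deg -45.05 rp [3.141e+00 1.000e-03] F [ 0.6 -0.   0.1] gap 0.207
```

View pics/s17.png

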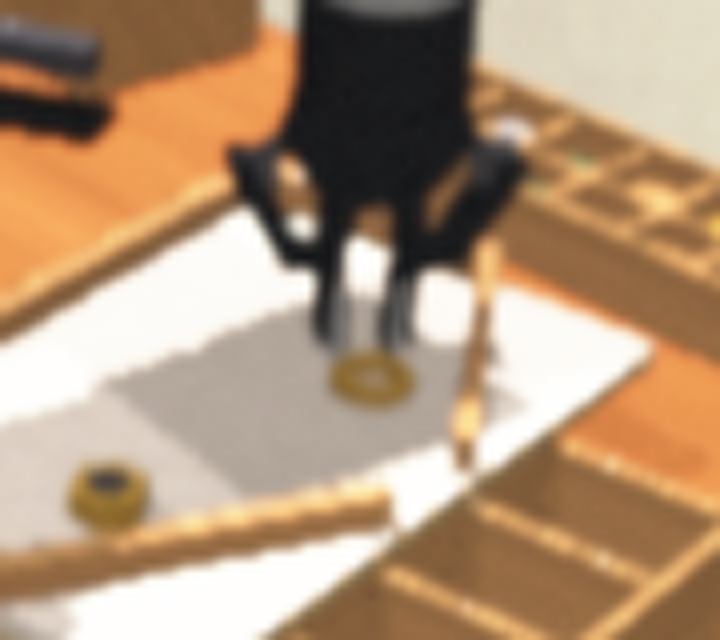

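```bash
python3 -m pendant '[[0,0,0,-0.07,0.19,0,-0.58],[0,0,0,-0.07,0.19,0,-0.58],[0,0,0,-0.07,0.19,0,-0.58],[0,0,0,-0.07,0.19,0,-0.58],[0,0,0,-0.07,0.19,0,-0.58],[0,0,0,-0.07,0.19,0,-0.58],[0,0,0,-0.07,0.19,0,-0.58],[0,0,0,0,0,0,-0.58]]'
python3 - <<'E'
from h import *
status()
c=camera("side"); crop(c,245,130,335,210,8,"pics/s18.png")
E
```

```text
time_s: 14.52
tool_pos: [0.5715, -0.0392, 0.0825]
ee_rot: [3.141, 0.001, -0.609]
contact_force: [-0.5, -0.0, -0.4]
finger_gap: 0.207
t 14.52 board [28.4 66.8] z 82.5 yaw-B deg -45.05 rp [3.141e+00 1.000e-03] F [-0.5 -0.  -0.4] gap 0.207
```

View pics/s18.png

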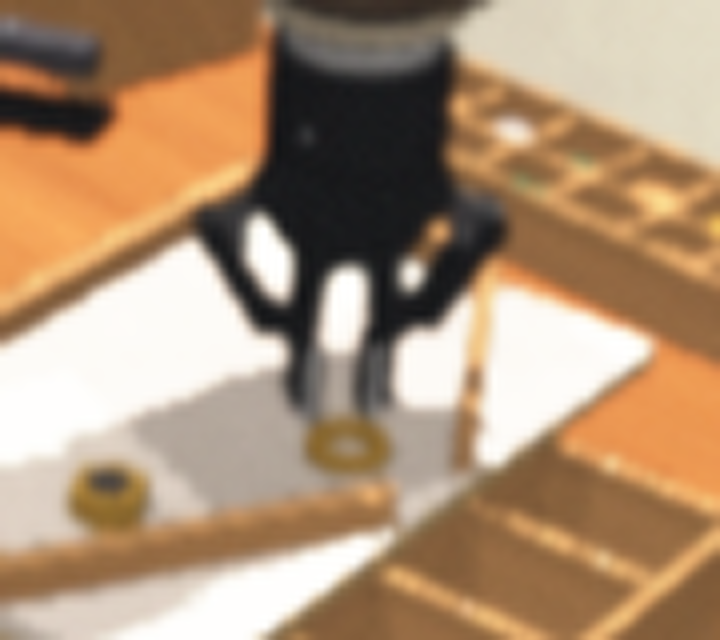

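```bash
python3 -m pendant '[[0,0,0,0,-0.3,0,-0.58],[0,0,0,0,0,-0.5,-0.58],[0,0,-1,0,0,-0.5,-0.58],[0,0,-1,0,0,0,-0.58],[0,0,-1,0,0,0,-0.58],[0,0,-1,0,0,0,-0.58],[0,0,-1,0,0,0,-0.58],[0,0,-1,0,0,0,-0.58],[0,0,-1,0,0,0,-0.58],[0,0,-1,0,0,0,-0.58]]'
python3 -m pendant '[[0,0,-1,0,0,0,-0.58],[0,0,0,-0.35,-0.15,0,-0.58],[0,0,0,-0.35,-0.2,0,-0.58],[0,0,0,0,0,0,-0.58]]'
python3 - <<'E'
from h import *
status();go(9,87,82.5)
c=camera("side"); crop(c,245,130,335,210,8,"pics/s19.png")
f=lambda x,y,z:to_b(ray(c,(x+.5)/8-.5+245,(y+.5)/8-.5+130,z)).round(1)
print(f(347,445,.086))
E
```

```text
time_s: 15.4
tool_pos: [0.5805, -0.0277, 0.1225]
ee_rot: [-3.142, -0.001, 0.094]
contact_force: [-0.3, 0.3, -0.6]
finger_gap: 0.21
time_s: 15.73
tool_pos: [0.5482, -0.0182, 0.1224]
ee_rot: [-3.141, 0.002, 0.178]
contact_force: [0.0, -0.7, -0.0]
finger_gap: 0.209
t 15.73 board [ 9.1 91.6] z 122.4 yaw-B deg 0.04 rp [-3.141e+00  2.000e-03] F [ 0.  -0.7 -0. ] gap 0.209
units tool x,y,z: [-0.0025  0.115   0.9975]
[ 5.1 43. ]
```

View pics/s19.png

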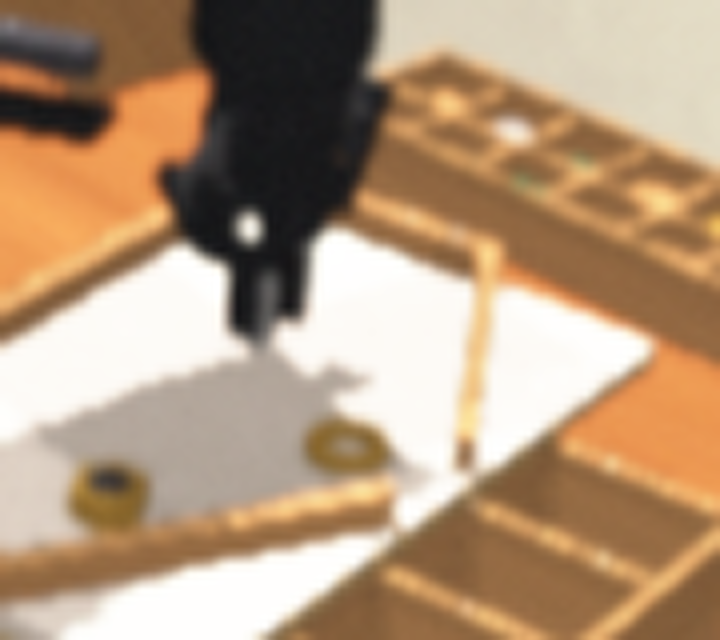

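```bash
python3 -m pendant '[[0,0,0,0,0,0.5,-0.58],[0,0,0,0,0,0.3,-0.58],[0,0,0,0,0,0.19,-0.58],[0,0,0,0,0.2,0,-0.58],[0,0,0,0,0.2,0,-0.58],[0,0,0,0,0.2,0,-0.58],[0,0,0,-0.04,0.2,0,-0.58],[0,0,0,-0.05,0.2,0,-0.58],[0,0,0,-0.05,0.2,0,-0.58],[0,0,0,0,0,0,-0.58]]'
python3 - <<'E'
from h import *
status()
c=camera("side"); crop(c,275,165,320,205,16,"pics/s20.png")
E
```

```text
time_s: 16.62
tool_pos: [0.5526, -0.0697, 0.0832]
ee_rot: [3.141, -0.001, 0.175]
contact_force: [-0.1, -0.3, -0.3]
finger_gap: 0.21
t 16.62 board [ 4.4 40.1] z 83.2 yaw-B deg -0.09 rp [ 3.141e+00 -1.000e-03] F [-0.1 -0.3 -0.3] gap 0.21
```

View pics/s20.png

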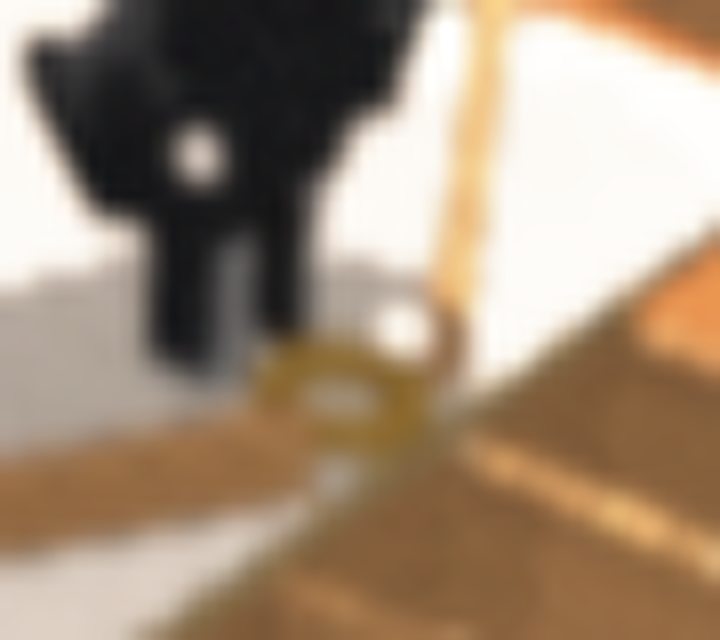

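```bash
python3 -m pendant '[[0,0,0,-0.05,0.12,0,-0.58],[0,0,0,-0.03,0.12,0,-0.58],[0,0,0,0,0.1,0,-0.58],[0,0,0,0,0.1,0,-0.58],[0,0,0,0,0.08,0,-0.58],[0,0,0,0,0,0,-0.58],[0,0,0,0,0,0,-0.58]]'
python3 - <<'E'
from h import *
status()
c=camera("side"); crop(c,275,165,320,205,16,"pics/s21.png")
E
```

```text
time_s: 17.25
tool_pos: [0.5531, -0.0892, 0.0828]
ee_rot: [-3.141, 0.0, 0.176]
contact_force: [0.6, 0.6, -1.2]
finger_gap: 0.212
t 17.25 board [ 1.5 20.9] z 82.8 yaw-B deg -0.02 rp [-3.141  0.   ] F [ 0.6  0.6 -1.2] gap 0.212
```

View pics/s21.png

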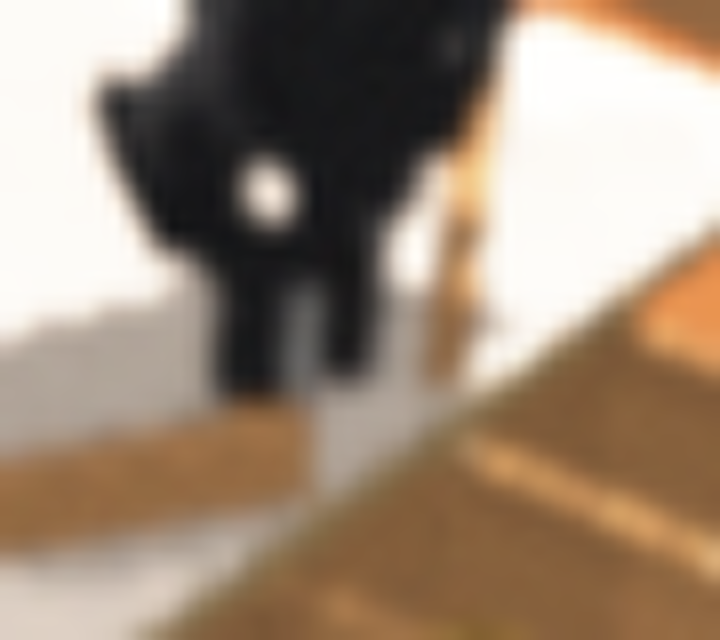

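```bash
python3 -m pendant '[[0,0,0,0,-0.2,-0.3,-0.58],[0,0,0,0,-0.3,-0.7,-0.58],[0,0,0,0,-0.3,-0.8,-0.58],[0,0,0,0,-0.7,-0.7,-0.58],[0,0,0,0,-0.8,-0.5,-0.58],[0,0,0,0,-0.9,-0.3,-0.58],[0,0,0,0,-0.9,0,-0.58],[0,0,0,0,-0.9,0,-0.58],[0,0,0,0,-0.9,0,-0.58],[0,0,0,0,-0.9,0,-0.58]]'
python3 -m pendant '[[0,0,0,0,-0.9,0,-0.58],[0,0,0,0,-0.9,0,-0.58],[0,0,0,0,-0.5,0,-0.58],[0,0,0,0,0,0,-0.58]]'
python3 - <<'E'
from h import *
status()
c=camera("side"); crop(c,205,130,345,230,5,"pics/s22.png")
c=camera("top"); crop(c,210,80,350,225,4,"pics/t22.png"); crop(c,295,125,345,170,12,"pics/t22z.png"); cv2.imwrite("pics/t22f.png",c["frame"][:,:,::-1])
E
```

```text
time_s: 18.13
tool_pos: [0.5041, 0.1809, 0.2161]
ee_rot: [-3.141, -0.001, 0.177]
contact_force: [1.3, -0.0, -0.3]
finger_gap: 0.21
time_s: 18.47
tool_pos: [0.4875, 0.2731, 0.2158]
ee_rot: [-3.141, -0.001, 0.181]
contact_force: [-0.3, 0.3, -0.5]
finger_gap: 0.206
t 18.47 board [  0.6 389.1] z 215.8 yaw-B deg 0.22 rp [-3.141e+00 -1.000e-03] F [-0.3  0.3 -0.5] gap 0.206
```

View pics/t22.png

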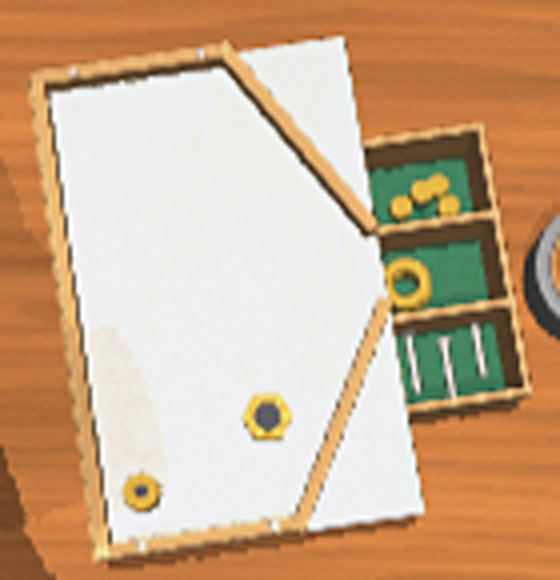

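View pics/t22z.png

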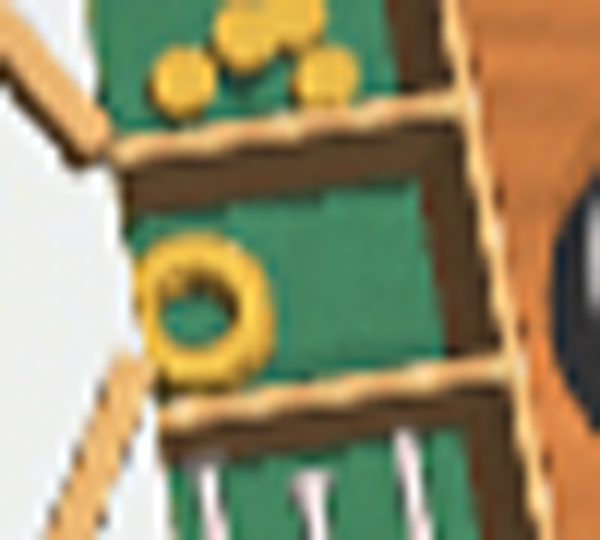

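View pics/s22.png

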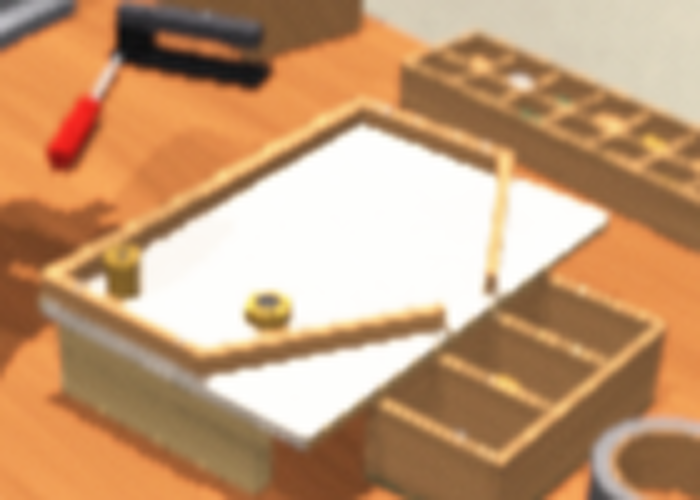

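View pics/t22f.png

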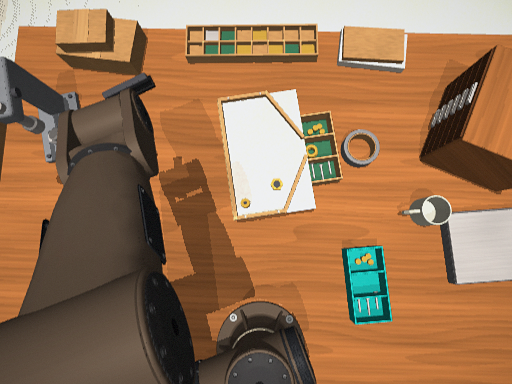

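```bash
python3 - <<'E'
from h import *
c=camera("side"); crop(c,280,180,340,225,12,"pics/s23.png")
for z in (.02,.03,.04,.05,.064): print(z,to_b(ray(c,205+505.5/5-.5,130+382.5/5-.5,z)).round(1))
E
```

```text
0.02 [ 25.2 -21. ]
0.03 [ 12.9 -28. ]
0.04 [  0.5 -35.1]
0.05 [-11.8 -42.2]
0.064 [-29.1 -52. ]
```

View pics/s23.png

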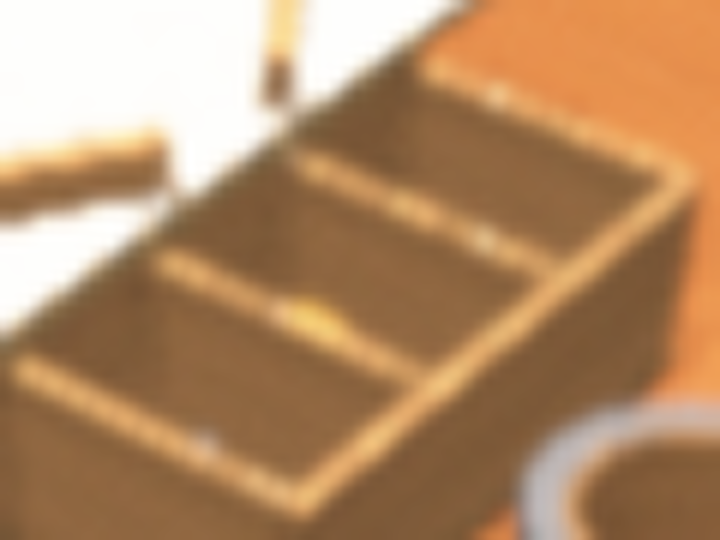

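```bash
python3 - <<'E'
from station import *
print(sign_off())
E
```

```text
the job is handed in; nothing more can be done
None
```

I swept all three rings, one at a time, through the gate with the fingertips held slightly apart as a cradle. They now lie stacked in the middle slot of the wooden box. I handed the job in at about 18.6 s.

**Last checks**
- **Rings:** the top camera shows no rings left on the board, and a ring stack in the middle slot. The side camera only just sees the top of that stack, at about the height three stacked rings would reach. I inferred the count of three from these views and from the drops I followed.
- **Other parts:** the nut and barrel are where they started, and everything on the bench looks untouched.
- **Force:** while sweeping, forces stayed at noise level, about 1 N. The highest reading was 3.7 N, when I deliberately touched an empty part of the board to find its height.
- **Hand:** it ended about 216 mm above the bench, well behind the board and touching nothing.

**Disagreement:** the two cameras differed by about 3–5 mm on board and ring positions, so I averaged them and checked progress by eye at the gate.

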